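# Pack the field colour-test kit

## Task

Pack the field test kit: draw the filter slider straight and level out of its grey holder, and put it, the short bottle, the petri dish and the bench timer each into the pocket of the kit tray that is shaped for it, seated fully down and upright (slider with its tab up), in any order. Leave the taller bottle and the spare blank slider standing or lying where they are on the bench.

Things in the scene. Friction and masses are not known exactly. Their poses are not given: they have to be found in the camera images.
- slider_mid (a point): Filter slider: plate 80 (x) x 32 (y) x 8 mm, round window; black tab 16 (x) x 20 (y), 27 mm tall, on top 30 mm from plate centre to -x: grip it across y. Point: plate centre, 4 mm above underside. Its +x half lies in the level channel of a grey fixed holder (62 mm wide, top 33 mm over the bench, channel and ledge 16 mm, 2 mm play), open to the slider's -x: draw it 45 mm or more that way, then lift.
- bottle_mid (a point): The short amber reagent bottle with black screw cap, 36 mm in diameter, 66 mm tall (body up to 50 mm, cap 29 mm wide above), standing. This point is its centre, 33 mm above its underside; z up.
- dish_mid (a point): The closed clear petri dish, 59 mm in diameter, 15 mm tall, lid fixed, lying flat. This point is its centre, 7.5 mm above its underside; z up.
- timer_mid (a point): The white bench timer, a small box 33 (x) x 66 (y) x 58 (z) mm standing upright with its display toward -x. This point is its centre, 29 mm above its underside; z up.
- slider_insert: Grey insert 102 x 102 x 20 mm, one of four fixed two by two, 104 mm apart, in the white kit tray (222 mm square, rim 23 mm over the bench). Origin: centre of its underside, 2 mm above the bench; x, y along its edges. In its top: a rectangular pocket 90 (x) x 44 (y) mm, 8 mm deep, with a round black pad on its floor, for the filter slider, tab up, either way round.
- bottle_insert: Grey insert 102 x 102 x 20 mm, one of four fixed two by two, 104 mm apart, in the white kit tray (222 mm square, rim 23 mm over the bench). Origin: centre of its underside, 2 mm above the bench; x, y along its edges. In its top: a round well 50 mm in diameter, 12 mm deep (the smaller round one), for the short bottle.
- dish_insert: Grey insert 102 x 102 x 20 mm, one of four fixed two by two, 104 mm apart, in the white kit tray (222 mm square, rim 23 mm over the bench). Origin: centre of its underside, 2 mm above the bench; x, y along its edges. In its top: a round recess 72 mm in diameter, 6 mm deep (the larger round one), for the petri dish.
- timer_insert: Grey insert 102 x 102 x 20 mm, one of four fixed two by two, 104 mm apart, in the white kit tray (222 mm square, rim 23 mm over the bench). Origin: centre of its underside, 2 mm above the bench; x, y along its edges. In its top: a rectangular pocket 47 (x) x 81 (y) mm, 10 mm deep, for the timer, upright, either way round.
- tall_bottle_mid (a point): Look-alike that stays: an amber bottle as wide as the short one (36 mm) but 102 mm tall. This point is its centre, 51 mm above its underside.
- spare_slider_mid (a point): Look-alike that stays: a blank slider without a window, same size and tab as the filter slider, lying on the bench. This point is the centre of its plate, 4 mm above its underside.
Mind the look-alikes: they are no part of the job. What is shaped like the part that bears dish_mid but black or blue is not meant.

How it is judged:
At the end, for the whole second after the job is handed in: Slider, short bottle, dish and timer rest on the floor of their own pockets (within 3 mm in height, 10 mm of the insert's centre, 13 mm for the timer; tilt under 0.1 rad), released, at rest; taller bottle and spare slider upright within 15 mm of where they were (horizontal distance between slider_mid and slider_insert below 0.01 m and z of slider_mid in the frame of slider_insert below 0.019 m and angle between each of slider_mid, bottle_mid, dish_mid, timer_mid, tall_bottle_mid, spare_slider_mid's own z axis and vertical below 0.1 rad and linear speed of each of slider, bottle, dish, timer below 0.02 m/s and horizontal distance between bottle_mid and bottle_insert below 0.01 m and z of bottle_mid in the frame of bottle_insert below 0.044 m and horizontal distance between dish_mid and dish_insert below 0.01 m and z of dish_mid in the frame of dish_insert below 0.0245 m and horizontal distance between timer_mid and timer_insert below 0.013 m and z of timer_mid in the frame of timer_insert below 0.042 m and distance of each of tall_bottle_mid, spare_slider_mid from where it was at the start of the episode below 0.015 m); the robot touches nothing.
It fails at once if the filter slider is tipped more than about 30 degrees from level (angle between slider_mid's own z axis and vertical above 0.55 rad).
It also fails if it takes over 136 s, if anything falls off the work surface, if the arm or the gripper's body presses on something with over 40 N, if the wrist force passes 120 N, or if a joint passes its speed limit or range.

## Robot

A 7-joint arm with a two-finger parallel gripper is mounted at the origin on a cart in front of the work surface, level with it; the furniture and walls round the work are solid. World frame = base frame: x ahead of the robot, y to its left, z up, the work surface at z = 0. Lengths are in m, angles in rad, forces in N, time in s.
With the tool pointing down it reaches from about 0.4 to 0.9 m from the base axis. Payload 5.6 kg.
Tool frame: the origin (TCP) lies midway between the tips of the shut fingers; the grasp point (between the pads) lies 19 mm behind it; y points along the fingers, z is the direction in which the jaws open and shut, and the axes are right-handed (so a half turn about y gives the same grasp; the last joint's range is limited). The gripper opens to 92 mm and grips with 3 to 60 N. Pads are 20 mm wide; open, the fingers measure 128 mm over their backs; the gripper's body (75 mm by 189 mm) begins 69 mm behind the grasp point.
Start: joints at [-1.331, 0.468, -0.012, 1.603, 0.006, 1.071, -0.056], TCP at [0.181, 0.624, 0.215] pointing down, gripper open.
Joint ranges: [-2.53, 2.53], [-0.31, 2.02], [-1.57, 1.55], [0.28, 2.44], [-1.29, 4.43], [0.15, 1.84], [-2.92, 2.92]. Speed limits (rad/s): [2.57, 2.57, 3.14, 3.14, 3.14, 3.14, 3.14].

## Interface

Orientations are given as a 3x3 rotation matrix whose columns are the frame's x, y, z axes.
In Python, from station import env, effector, solver, viewer, workorder, search_frame, tip_of gives the robot as it stands. Calls block until the motion is done:
- env.reach(position, orientation): joint-space move of the TCP to a pose.
- env.movel(position, frame=None, rate=0.15): straight line of the TCP; frame=None keeps the orientation; rate is the mean speed in m/s.
- env.goto_joints(angles): joint-space move.
- effector.release() and effector.grasp(squeeze=None): open the fingers fully, or close them until they stop; squeeze is the grip in N (None keeps the last).
- env.pause(seconds).
- solver.inverse_kinematics(position, orientation): joint angles nearest the present ones, or None.
- env.sense(): the state.
- viewer.read_camera(name): name is "scene" or "top" or "wrist"; returns (picture, depth): 400x640x3 uint8, red, green, blue; 400x640 float32, m along the optical axis (not along the pixel's ray), 0 where there is no reading.
- viewer.camera_info(name): a dict with "intrinsics" (3x3 intrinsics, pixels), "eye" and "rotation" of the camera in the world; the wrist camera has in their place "T_tool_cam" (4x4, takes a point from camera to tool coordinates, whose origin is the TCP and whose axes are the tool frame's). Camera axes: x right, y up, looking along -z (the intrinsics and any distortion apply to the point x, -y, -z); pixel columns grow to the right and rows downward; lengths in m; the calibration is good to about 2 mm. A picture is of the moment at which its call begins: read the wrist's pose just before it. camera_info takes no time and is no camera call.
A pose or a line that the arm cannot do raises env.PlanningError and nothing moves.
- workorder.finish_job(): hands the job in, once; it reports no verdict.
Trained networks look in the newest picture that a camera, given by its name, has taken for a name from the list of things; names that differ only in an ending like _2 or _b are one class to them, and where a whole thing is asked for, a point or a joint stands for the part that bears it (a point fixed in the world has none). Each returns a list of dicts, best first, with "score" (0 to 1); they miss things now and then, are a little off and sometimes report something else, mostly with a low value. They report only what shows in the picture. A call takes as long as a camera call. They do not tell look-alikes from the thing itself.
- search_frame(camera, name): "at" ([x, y, z] in m, in world coordinates, good to about 4 mm: the middle of the surface that is visible of it).
- tip_of(camera, name): "at" ([x, y, z] in m, in world coordinates, good to about 4 mm: a listed point, or the origin of a listed thing).
The state is a dict: "t": time; "joint_positions": joint angles; "joint_velocities": joint speeds; "tau": joint torques, N m; "ee_pos": TCP position; "tcp_rot": TCP orientation; "wrist_force": force on the tool from outside, world axes, zero at the start; "moment": the same for the moment, N m; "gripper_width": finger opening in m.
Only numpy, scipy, OpenCV 4.12 (cv2) and the standard library are available. Lean on these libraries where they do the work, as an engineer would, in place of code of your own. Each camera call takes 0.05 s, during which the arm holds its last target.

## Working session

There is one attempt and no reset: what is moved stays moved. The work goes in short steps, each a Python script; the robot and the scene stay as the last script left them, time stands still between calls to the robot, and variables do not carry over. Pictures are saved under pics/ and viewed, and the job is handed in when it is done.

```bash
ls; mkdir -p pics; python3 - <<'E'
from station import env, effector, solver, viewer, workorder, search_frame, tip_of
import cv2,numpy as np
s=env.sense(); print(s['t'],s['ee_pos'],s['tcp_rot'],s['gripper_width'])
for c in ['scene','top']:
    p,d=viewer.read_camera(c); cv2.imwrite(f'pics/{c}0.png',p[:,:,::-1]); i=viewer.camera_info(c); print(c,i)
    np.save(f'{c}0.npy',d)
    for n in ['slider_mid','bottle_mid','dish_mid','timer_mid','slider_insert','bottle_insert','dish_insert','timer_insert','tall_bottle_mid','spare_slider_mid']:
        print(n,[(np.round(r['at'],3).tolist(),round(r['score'],2)) for r in tip_of(c,n)[:4]])
print(env.sense()['t'])
E
```

```text
pics
0.0 [0.1812924  0.62361231 0.2136704 ] [[ 9.60269209e-01 -3.22217079e-04  2.79075157e-01]
 [-2.79075295e-01 -1.69039150e-03  9.60267735e-01]
 [ 1.62331609e-04 -9.99998519e-01 -1.71315374e-03]] 0.09188967380956321
scene {'intrinsics': array([[514.91396661,   0.        , 308.74330911],
       [  0.        , 514.91396661, 201.33184328],
       [  0.        ,   0.        ,   1.        ]]), 'eye': array([-0.53302749,  0.94333992,  0.80873404]), 'rotation': array([[-0.65576921,  0.35005645, -0.66890001],
       [-0.75460956, -0.33096917,  0.56658964],
       [-0.02304692,  0.87631038,  0.48119533]])}
slider_mid [([0.617, 0.11, 0.017], 0.58)]
bottle_mid [([0.438, 0.193, 0.034], 0.72)]
dish_mid [([0.361, 0.168, 0.004], 0.79), ([0.525, 0.21, 0.009], 0.78), ([0.461, 0.302, 0.008], 0.75), ([0.358, 0.298, 0.011], 0.55)]
timer_mid []
slider_insert [([0.597, -0.17, 0.005], 0.65), ([0.491, -0.142, 0.002], 0.4)]
bottle_insert [([0.566, -0.267, 0.003], 0.7)]
dish_insert [([0.468, -0.244, 0.001], 0.74)]
timer_insert [([0.488, -0.143, 0.001], 0.65)]
tall_bottle_mid [([0.462, 0.044, 0.052], 0.69)]

[... 244 characters left out ...]
261, 0.04318898, 1.29607831]), 'rotation': array([[-0.02830866,  0.98523363, -0.16885887],
       [-0.9995687 , -0.0292212 , -0.00292108],
       [-0.00781221,  0.16870335,  0.98563591]])}
slider_mid [([0.618, 0.111, 0.018], 0.51)]
bottle_mid [([0.442, 0.197, 0.032], 0.51)]
dish_mid [([0.36, 0.172, 0.01], 0.88), ([0.361, 0.294, 0.004], 0.74), ([0.529, 0.209, 0.009], 0.69), ([0.458, 0.3, 0.009], 0.55)]
timer_mid []
slider_insert [([0.598, -0.168, 0.001], 0.56)]
bottle_insert [([0.57, -0.27, 0.002], 0.74)]
dish_insert [([0.466, -0.242, 0.003], 0.91)]
timer_insert [([0.494, -0.138, 0.006], 0.79)]
tall_bottle_mid [([0.464, 0.038, 0.056], 0.49)]
spare_slider_mid [([0.54, 0.421, 0.006], 0.71)]
1.1
```

View pics/scene0.png

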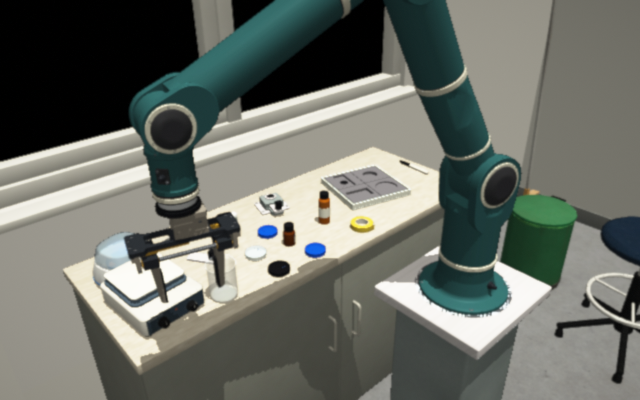

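View pics/top0.png

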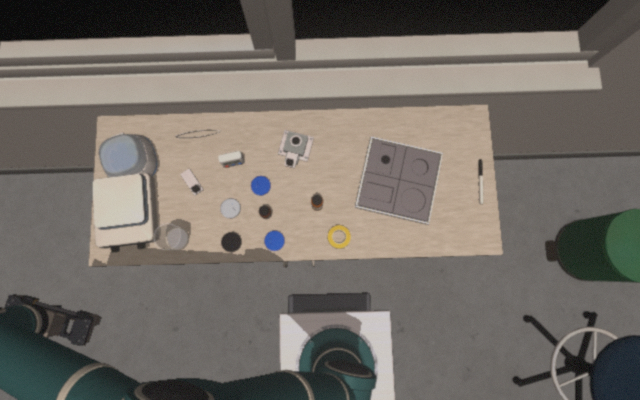

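```bash
cat > h.py <<'E'
from station import env, effector, solver, viewer, workorder, search_frame, tip_of
import cv2,numpy as np
def campose(c,s=None):
    i=viewer.camera_info(c)
    K=i['intrinsics']
    if 'eye' in i: return K,np.array(i['eye']),np.array(i['rotation']),i
    s=s or env.sense()
    T=i['T_tool_cam']; R=np.array(s['tcp_rot']); return K,np.array(s['ee_pos'])+R@T[:3,3],R@T[:3,:3],i
def px2plane(u,v,z,K,e,R):
    d=R@np.array([(u-K[0,2])/K[0,0],-(v-K[1,2])/K[1,1],-1]); return e+d*(z-e[2])/d[2]
def cloud(dep,K,e,R):
    v,u=np.mgrid[:dep.shape[0],:dep.shape[1]]
    P=np.stack([(u-K[0,2])/K[0,0]*dep,-(v-K[1,2])/K[1,1]*dep,-dep],-1)@R.T+e
    P[dep<=0]=np.nan; return P
def ortho(img,z,x0,x1,y0,y1,res,K,e,R):
    # picture: up=+x, left=+y
    X=np.arange(x1,x0,-res); Y=np.arange(y1,y0,-res)
    g=np.stack(np.meshgrid(X,Y,indexing='ij')+[np.full((len(X),len(Y)),z)] if False else [*np.meshgrid(X,Y,indexing='ij'),np.full((len(X),len(Y)),z)],-1)
    p=(g-e)@R
    u=K[0,0]*p[...,0]/-p[...,2]+K[0,2]; v=K[1,1]*-p[...,1]/-p[...,2]+K[1,2]
    return cv2.remap(img,u.astype(np.float32),v.astype(np.float32),cv2.INTER_LINEAR)
E
python3 - <<'E'
from h import *
K,e,R,i=campose('top'); im=cv2.imread('pics/top0.png'); d=np.load('top0.npy')
o=ortho(im,0.02,.3,.75,-.35,.45,.001,K,e,R); cv2.imwrite('pics/ortho0.png',o)
P=cloud(d,K,e,R)
for (u,v) in [(350,250),(400,180),(231,154),(231,158),(296,141),(300,155),(290,160),(265,211),(317,200),(231,208),(190,178),(150,210),(300,190)]: print(u,v,np.round(P[v,u],3))
i=viewer.camera_info('wrist');print(i)
E
```

```text
350 250 [ 0.326 -0.053  0.003]
400 180 [ 0.527 -0.208  0.024]
231 154 [0.612 0.287 0.058]
231 158 [0.599 0.286 0.061]
296 141 [0.652 0.097 0.039]
300 155 [0.613 0.087 0.02 ]
290 160 [0.589 0.115 0.057]
265 211 [0.44  0.188 0.066]
317 200 [0.461 0.04  0.104]
231 208 [0.459 0.295 0.014]
190 178 [0.554 0.419 0.013]
150 210 [0.454 0.519 0.057]
300 190 [0.509 0.09  0.003]
{'intrinsics': array([[319.61210417,   0.        , 323.622382  ],
       [  0.        , 319.61210417, 197.60459492],
       [  0.        ,   0.        ,   1.        ]]), 'T_tool_cam': array([[ 2.96296717e-04, -9.57459393e-01, -2.88567882e-01,
        -8.10702562e-02],
       [-2.60242987e-04,  2.88567811e-01, -9.57459425e-01,
        -1.70679481e-01],
       [ 9.99999922e-01,  3.58789852e-04, -1.63670398e-04,
        -7.86989938e-04],
       [ 0.00000000e+00,  0.00000000e+00,  0.00000000e+00,
         1.00000000e+00]])}
```

View pics/ortho0.png

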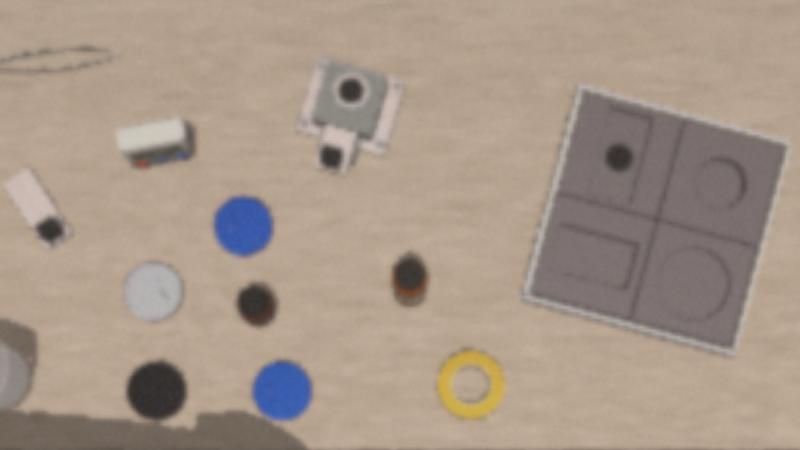

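```bash
cat >> h.py <<'E'
def down(yaw):
    # tool x at yaw, jaws along yaw+90deg
    c,s=np.cos(yaw),np.sin(yaw)
    return np.array([[c,0,-s],[s,0,c],[0,-1,0]])
def shot(name,tag):
    s=env.sense(); p,d=viewer.read_camera(name)
    cv2.imwrite(f'pics/{tag}.png',p[:,:,::-1]); K,e,R,_=campose(name,s); np.savez(f'{tag}.npz',d=d,K=K,e=e,R=R); return p,d,K,e,R
E
python3 - <<'E'
from h import *
for tag,pos in [('w1',[.50,.22,.25]),('w2',[.53,-.20,.2])]:
    env.reach(pos,down(0)); env.pause(.2)
    p,d,K,e,R=shot('wrist',tag)
    names=['slider_mid','bottle_mid','dish_mid','timer_mid','spare_slider_mid','tall_bottle_mid'] if tag=='w1' else ['slider_insert','bottle_insert','dish_insert','timer_insert']
    for n in names: print(n,[(np.round(r['at'],4).tolist(),round(r['score'],2)) for r in tip_of('wrist',n)[:4]])
    s=env.sense(); print(s['t'],s['ee_pos'],np.round(s['joint_positions'],2))
E
```

```text
slider_mid [([0.6181, 0.1118, 0.0227], 0.72)]
bottle_mid [([0.4431, 0.1921, 0.0328], 0.9)]
dish_mid [([0.3556, 0.2973, 0.0136], 0.87), ([0.5235, 0.2104, 0.0086], 0.82), ([0.4604, 0.3022, 0.006], 0.65), ([0.3611, 0.1698, 0.0054], 0.61)]
timer_mid [([0.6031, 0.2884, 0.0288], 0.81), ([0.62, 0.1128, 0.0201], 0.47)]
spare_slider_mid [([0.5415, 0.4178, 0.0027], 0.66)]
tall_bottle_mid [([0.467, 0.0422, 0.052], 0.75)]
3.5167 [0.49999015 0.22003452 0.24999995] [-0.64  0.25  0.2   1.83 -0.06  1.06  1.15]
slider_insert [([0.5911, -0.1715, 0.0033], 0.57)]
bottle_insert [([0.5655, -0.2709, 0.0023], 0.56)]
dish_insert []
timer_insert [([0.4973, -0.1377, -0.0009], 0.76)]
5.5333 [ 0.53010945 -0.19977769  0.20003956] [-0.08  0.36  0.47  1.85 -0.19  0.98  2.05]
```

View pics/w1.png

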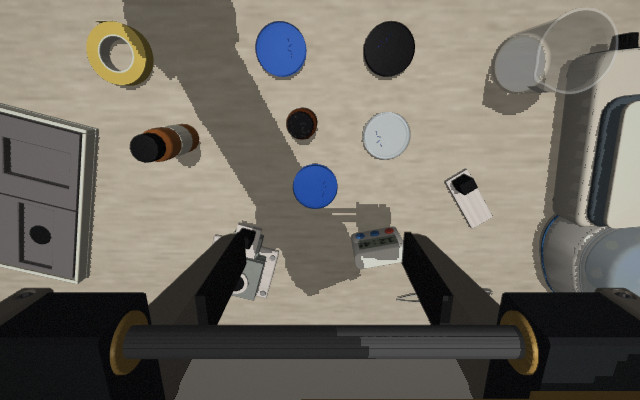

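View pics/w2.png

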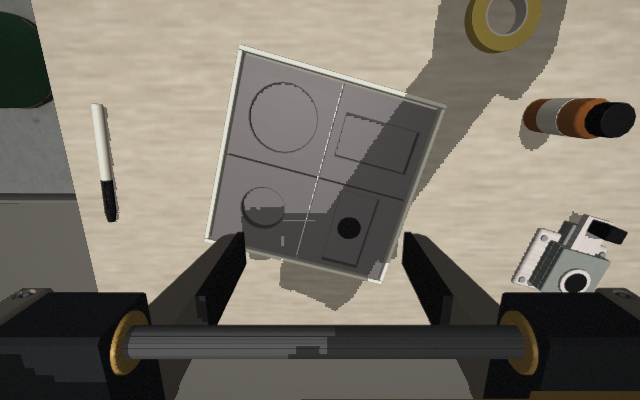

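```bash
python3 - <<'E'
from h import *
def o(tag,z,x0,x1,y0,y1,res,out):
    f=np.load(tag+'.npz'); im=cv2.imread(f'pics/{tag}.png'); cv2.imwrite(f'pics/{out}.png',ortho(im,z,x0,x1,y0,y1,res,f['K'],f['e'],f['R']))
o('w2',.022,.38,.68,-.36,-.06,.0005,'ow2')
f=np.load('w2.npz');P=cloud(f['d'],f['K'],f['e'],f['R'])
# rotated rect of raised points region
m=np.isfinite(P[...,2])&(P[...,2]>.016)&(P[...,2]<.03)&(P[...,0]>.38)&(P[...,0]<.69)&(P[...,1]>-.36)&(P[...,1]<-.05)
Q=P[m]; print(len(Q),np.median(Q[:,2]), cv2.minAreaRect((Q[:,:2]*1000).astype(np.float32)))
f=np.load('w1.npz');P=cloud(f['d'],f['K'],f['e'],f['R'])
def box(c,r,z0,z1):
    m=np.isfinite(P[...,2])&(P[...,2]>z0)&(P[...,2]<z1)&(np.hypot(P[...,0]-c[0],P[...,1]-c[1])<r); return P[m]
for n,c,r,z0,z1 in [('timer',(.603,.288),.05,.05,.066),('bottlecap',(.44,.192),.03,.06,.072),('dish',(.459,.301),.04,.009,.022),('tall',(.466,.04),.03,.09,.11),('spare',(.541,.42),.06,.006,.012),('tab',(.59,.115),.03,.046,.055),('holder',(.645,.1),.05,.03,.037)]:
    q=box(c,r,z0,z1)
    if len(q)>3: 
        print(n,len(q),np.round(np.median(q,0),4),cv2.minAreaRect((q[:,:2]*1000).astype(np.float32)),cv2.minEnclosingCircle((q[:,:2]*1000).astype(np.float32)))
o('w1',.058,.52,.68,.05,.35,.0005,'ow1a')
E
```

```text
29690 0.022460773833687497 ((494.259033203125, -196.39401245117188), (223.60812377929688, 297.46881103515625), 74.64869689941406)
timer 967 [0.6026 0.2887 0.0584] ((604.775390625, 289.7281494140625), (25.72441291809082, 62.249900817871094), 10.413698196411133) ((603.3515625, 289.71356201171875), 32.22734451293945)
bottlecap 551 [0.443  0.1934 0.066 ] ((443.265380859375, 193.60479736328125), (27.265363693237305, 27.709388732910156), 89.49896240234375) ((442.9593811035156, 193.5717010498047), 14.349297523498535)
dish 1779 [0.4587 0.2982 0.0154] ((459.8252868652344, 298.4734191894531), (58.45542907714844, 58.40669250488281), 42.893394470214844) ((459.85858154296875, 298.71563720703125), 29.601280212402344)
tall 794 [0.4622 0.0437 0.1022] ((462.84503173828125, 41.373085021972656), (28.320087432861328, 27.95178985595703), 41.074764251708984) ((462.9363098144531, 41.020545959472656), 14.59317398071289)
spare 1034 [0.5514 0.4204 0.0086] ((544.7326049804688, 416.25531005859375), (81.12525177001953, 32.16027069091797), 33.51889419555664) ((544.4244384765625, 415.8940124511719), 42.1779899597168)
tab 85 [0.5874 0.1239 0.0511] ((588.552978515625, 124.4915771484375), (16.986263275146484, 9.42343807220459), 4.0484819412231445) ((588.7752685546875, 122.19999694824219), 8.735661506652832)
holder 644 [0.6501 0.1195 0.0335] ((652.7556762695312, 116.21147918701172), (30.267309188842773, 61.1916618347168), 71.17378997802734) ((652.4443969726562, 114.94823455810547), 32.94034194946289)
```

View pics/ow2.png

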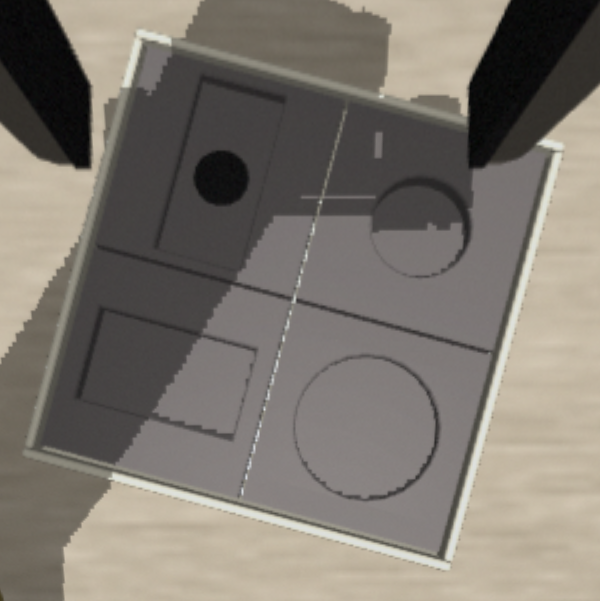

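View pics/ow1a.png

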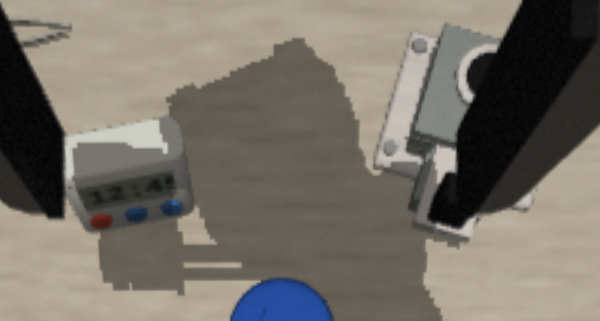

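```bash
python3 - <<'E'
from h import *
env.reach([.66,.2,.22],down(0)); env.pause(.2)
p,d,K,e,R=shot('wrist','w3')
P=cloud(d,K,e,R)
def box(c,r,z0,z1):
    m=np.isfinite(P[...,2])&(P[...,2]>z0)&(P[...,2]<z1)&(np.hypot(P[...,0]-c[0],P[...,1]-c[1])<r); return P[m]
for n,c,r,z0,z1 in [('timer',(.603,.288),.05,.052,.066),('bottlecap',(.44,.192),.03,.06,.072),('dish',(.459,.301),.04,.009,.022),('tab',(.59,.115),.03,.046,.055),('holder',(.645,.1),.05,.03,.037)]:
    q=box(c,r,z0,z1)
    if len(q)>3: print(n,len(q),np.round(np.median(q,0),4),cv2.minAreaRect((q[:,:2]*1000).astype(np.float32)))
im=p[:,:,::-1].copy()
cv2.imwrite('pics/ow3t.png',ortho(im,.058,.52,.68,.05,.35,.0005,K,e,R))
cv2.imwrite('pics/ow3s.png',ortho(im,.051,.55,.70,.03,.18,.00025,K,e,R))
print(env.sense()['t'])
E
```

```text
timer 1570 [0.6052 0.2913 0.0584] ((605.0123291015625, 291.6931457519531), (25.3193359375, 66.2389907836914), 11.333014488220215)
dish 425 [0.483  0.2972 0.0152] ((483.87982177734375, 297.438720703125), (45.68914031982422, 11.140734672546387), 88.378173828125)
tab 317 [0.5884 0.1184 0.0513] ((588.4609375, 117.87159729003906), (20.176477432250977, 16.038066864013672), 73.63899230957031)
holder 2340 [0.643  0.1026 0.0334] ((648.467041015625, 100.11458587646484), (62.12947082519531, 60.19963836669922), 73.34293365478516)
7.3333
```

View pics/w3.png

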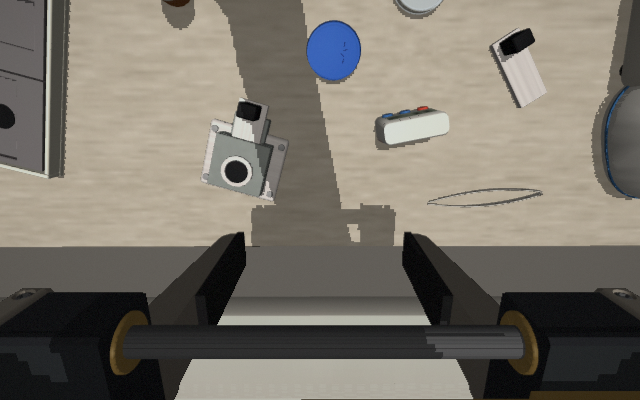

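View pics/ow3t.png

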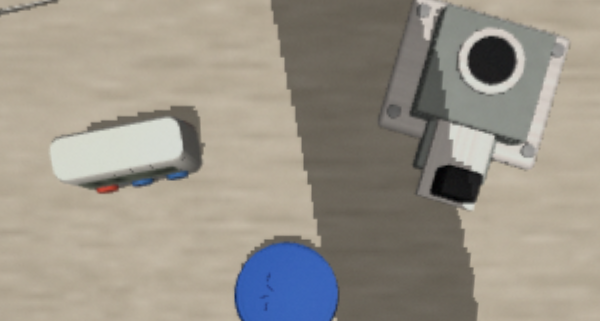

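View pics/ow3s.png

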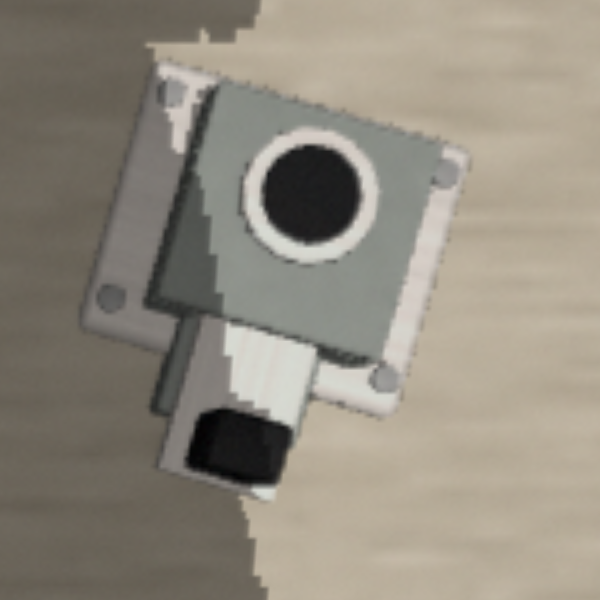

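```bash
cat >> h.py <<'E'
C=np.array([.5305,-.2065]); TY=np.radians(-15)
UX=np.array([np.cos(TY),np.sin(TY)]); UY=np.array([-np.sin(TY),np.cos(TY)])
INS=dict(slider=C+.052*UX+.052*UY,bottle=C+.052*UX-.052*UY,timer=C-.052*UX+.052*UY,dish=C-.052*UX-.052*UY)
def rep(t=''):
    s=env.sense(); print(t,'t',round(s['t'],2),'p',np.round(s['ee_pos'],4),'w',round(s['gripper_width'],4),'F',np.round(s['wrist_force'],1),'j7',round(s['joint_positions'][6],2))
    return s
def pick(xy,z,yaw,sq,up=.2,zap=.13):
    effector.release()
    env.reach([*xy,up if zap is None else zap],down(yaw))
    env.movel([*xy,z],rate=.12); rep('at')
    effector.grasp(squeeze=sq); env.pause(.2); rep('closed')
    env.movel([*xy,up],rate=.15); env.pause(.1); rep('lifted')
def place(xy,z,yaw,up=.2):
    env.reach([*xy,up],down(yaw))
    env.movel([*xy,z+.03],rate=.2); env.movel([*xy,z],rate=.05); env.pause(.2); rep('placed')
    effector.release(); env.pause(.3); rep('open')
    env.movel([*xy,up],rate=.2)
E
python3 - <<'E'
from h import *
r=np.radians
env.reach([.62,.29,.22],down(r(-79.3))); rep()
pick([.602,.2905],.016,r(-79.3),20)
E
```

```text
t 8.59 p [0.6202 0.2896 0.22  ] w 0.0919 F [0.1 0.4 0.1] j7 0.0
at t 10.37 p [0.6027 0.2907 0.0169] w 0.0923 F [-0.5 -0.6 -0.9] j7 0.1
closed t 11.51 p [0.602  0.2905 0.016 ] w 0.031 F [0.1 0.3 0.7] j7 0.1
lifted t 12.98 p [0.6015 0.2903 0.1989] w 0.0315 F [ 0.6  0.7 -0.7] j7 -0.0
```

```bash
python3 - <<'E'
from h import *
env.reach([*INS['timer'],.16],down(np.radians(-105))); env.pause(.2); rep()
shot('wrist','w4')
E
```

```text
t 14.82 p [ 0.4943 -0.142   0.1599] w 0.0307 F [-0.5 -0.3 -1.6] j7 0.38
```

View pics/w4.png

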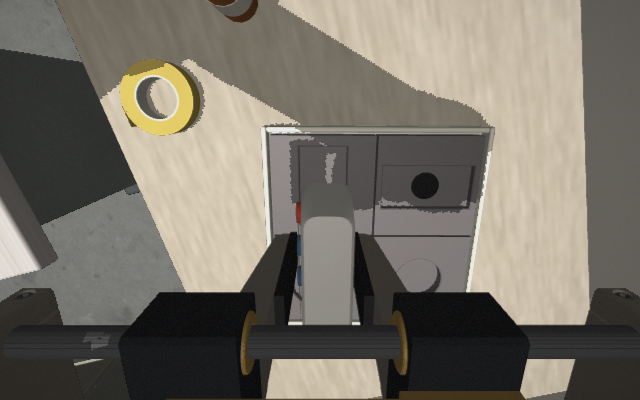

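```bash
python3 - <<'E'
from h import *
place(INS['timer'],.0285,np.radians(-105),up=.16)
# dish
c=np.array([.4598,.2986])
env.reach([*c,.2],down(0)); rep()
pick(c,.008,0.0,15,up=.18)
E
```

```text
placed t 16.73 p [ 0.4937 -0.1428  0.0284] w 0.0307 F [-0.2  0.8 -0.8] j7 0.57
open t 18.02 p [ 0.4937 -0.1428  0.0285] w 0.092 F [-0.2  0.5  0.8] j7 0.57
 t 20.47 p [0.4604 0.2972 0.1999] w 0.0918 F [-0.1 -0.3  0.3] j7 1.31
at t 22.23 p [0.4604 0.2989 0.0087] w 0.0921 F [ 0.6 -0.   0.3] j7 1.54
closed t 23.08 p [0.4598 0.2987 0.0081] w 0.0552 F [0.5 0.6 1.3] j7 1.54
lifted t 24.48 p [0.4594 0.2983 0.1791] w 0.0551 F [-0.7 -0.3 -0.2] j7 1.33
```

```bash
python3 - <<'E'
from h import *
env.reach([*INS['dish'],.14],down(np.radians(-60))); env.pause(.2); rep()
p,d,K,e,R=shot('wrist','w5')
P=cloud(d,K,e,R); s=env.sense(); t=s['ee_pos']
m=np.isfinite(P[...,2])&(P[...,2]>.10)&(P[...,2]<.155)&(np.hypot(P[...,0]-t[0],P[...,1]-t[1])<.06)
q=P[m]; print(len(q),np.median(q,0)-t); print(np.percentile(q[:,2],[5,25,50,75,95]))
E
```

```text
t 26.64 p [ 0.4673 -0.2425  0.14  ] w 0.0553 F [ 0.1  0.1 -0.6] j7 1.62
8690 [-0.00147367  0.00240056  0.00717742]
[0.14372717 0.14669319 0.14717006 0.14761961 0.14850533]
```

View pics/w5.png

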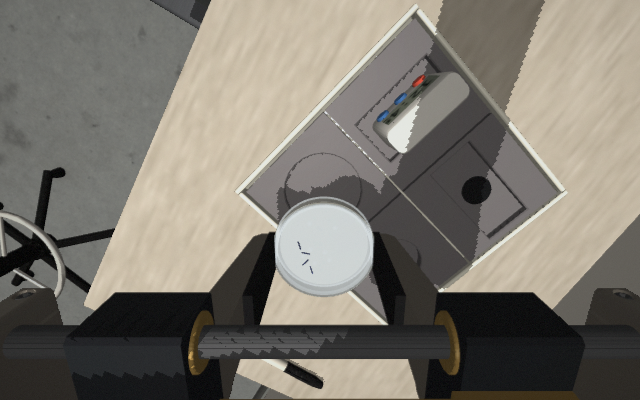

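```bash
python3 - <<'E'
from h import *
f=np.load('w5.npz'); P=cloud(f['d'],f['K'],f['e'],f['R']); t=np.array([.4673,-.2425,.14])
m=np.isfinite(P[...,2])&(P[...,2]>.144)&(P[...,2]<.150)&(np.hypot(P[...,0]-t[0],P[...,1]-t[1])<.045)
q=P[m]; print((cv2.minEnclosingCircle((q[:,:2]*1000).astype(np.float32))),cv2.minAreaRect((q[:,:2]*1000).astype(np.float32)))
v,u=np.where(m); print(u.min(),u.max(),v.min(),v.max())
u0=(275+373)/2;v0=(198+296)/2
print(px2plane(u0,v0,.1472,f['K'],f['e'],f['R']))
E
```

```text
((463.291015625, -235.34490966796875), 40.01101303100586) ((463.1579284667969, -242.5057830810547), (58.72087097167969, 67.44401550292969), 86.27782440185547)
251 397 200 296
[ 0.46611945 -0.2402089   0.1472    ]
```

```bash
python3 - <<'E'
from h import *
place(INS['dish']+np.array([.0009,-.0016]),.0252,np.radians(-60),up=.14)
c=np.array([.443,.1935])
env.reach([*c,.2],down(0)); rep()
pick(c,.018,0.0,20,up=.2)
env.reach([*INS['bottle'],.16],down(np.radians(-30))); env.pause(.2); rep()
shot('wrist','w6')
E
```

```text
placed t 28.47 p [ 0.4679 -0.2449  0.0254] w 0.0553 F [ 0.2 -0.5  0. ] j7 1.76
open t 29.46 p [ 0.4677 -0.2449  0.0252] w 0.0919 F [-0.   0.5 -0.2] j7 1.76
 t 31.81 p [0.4434 0.1924 0.1999] w 0.0916 F [ 0.6 -0.3 -0.2] j7 1.54
at t 33.49 p [0.4436 0.1938 0.0186] w 0.0917 F [-0.3  0.5  0.3] j7 1.84
closed t 34.59 p [0.443  0.1935 0.018 ] w 0.0348 F [-0.1  0.9 -0.2] j7 1.84
lifted t 36.06 p [0.4426 0.1932 0.1994] w 0.0348 F [-0.3 -0.  -1.7] j7 1.54
 t 38.02 p [ 0.5679 -0.2689  0.1601] w 0.0349 F [ 0.3  0.4 -0.1] j7 1.91
```

View pics/w6.png

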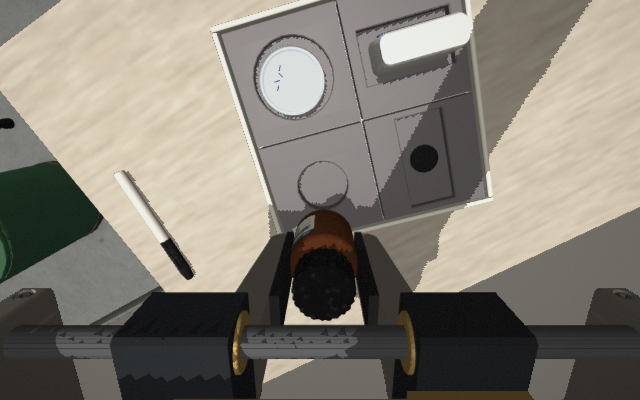

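```bash
python3 - <<'E'
from h import *
place(INS['bottle'],.0288,np.radians(-30),up=.2)
y=np.radians(-16.5)
effector.release()
c=np.array([.5884,.118])
env.reach([*c,.2],down(y)); env.movel([*c,.10],rate=.2);env.movel([*c,.0285],rate=.06); env.pause(.1); rep('at')
shot('wrist','w7')
E
```

```text
placed t 40.16 p [ 0.5673 -0.2702  0.0288] w 0.0349 F [-0.1 -0.7 -1.3] j7 2.02
open t 41.4 p [ 0.5673 -0.2702  0.0288] w 0.0919 F [-0.6 -0.2  0.4] j7 2.02
at t 46.17 p [0.5887 0.1181 0.0289] w 0.0917 F [ 1.4 -0.2  0. ] j7 1.61
```

View pics/w7.png

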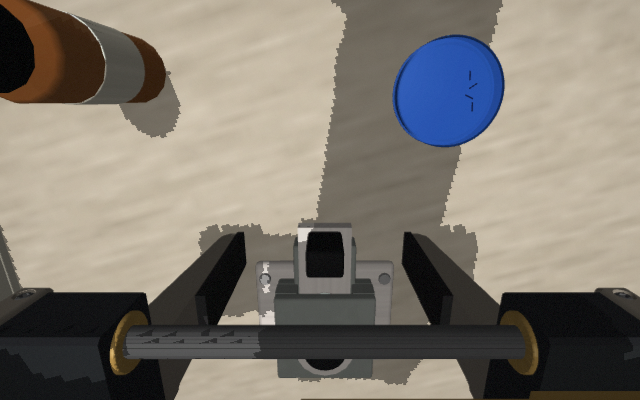

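```bash
python3 - <<'E'
from h import *
y=np.radians(-16.5); u=np.array([np.cos(y),np.sin(y)])
effector.grasp(squeeze=25); env.pause(.2); s=rep('closed')
p=s['ee_pos']
for k in (.015,.035,.055):
    env.movel([*(np.array([.5884,.118])-k*u),.0285],rate=.05); rep('pull')
env.pause(.2)
shot('wrist','w8'); shot('top','t8')
E
```

```text
closed t 47.5 p [0.5884 0.118  0.0285] w 0.0202 F [0.8 0.3 0.2] j7 1.61
pull t 47.95 p [0.5736 0.1226 0.0285] w 0.0198 F [-0.5  0.4 -0.5] j7 1.61
pull t 48.5 p [0.5546 0.1282 0.0285] w 0.0198 F [ 0.6  0.6 -0.7] j7 1.6
pull t 49.05 p [0.5354 0.1339 0.0286] w 0.0201 F [-0.4 -0.2 -0.4] j7 1.59
```

View pics/w8.png

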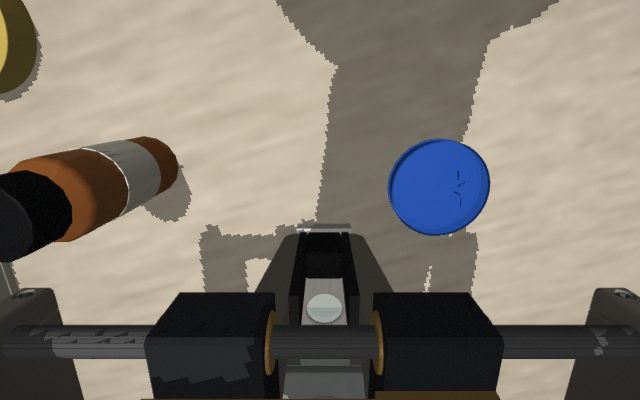

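```bash
python3 - <<'E'
from h import *
s=env.sense(); p=np.array(s['ee_pos'])
env.movel([p[0],p[1],.20],rate=.12); rep('lift')
g=INS['slider']-.030*UX
env.reach([*g,.16],down(TY)); env.pause(.1)
env.movel([*g,.075],rate=.15); env.pause(.2); rep()
shot('wrist','w9'); shot('top','t9')
im=cv2.imread('pics/t9.png')[110:260,330:480]; cv2.imwrite('pics/t9c.png',cv2.resize(im,(600,600),interpolation=cv2.INTER_CUBIC))
E
```

```text
lift t 50.93 p [0.5354 0.1334 0.1993] w 0.0195 F [ 1.   0.7 -1.2] j7 1.39
 t 53.1 p [ 0.5659 -0.1621  0.076 ] w 0.0199 F [-0.2 -0.2 -0.3] j7 2.08
```

View pics/w9.png

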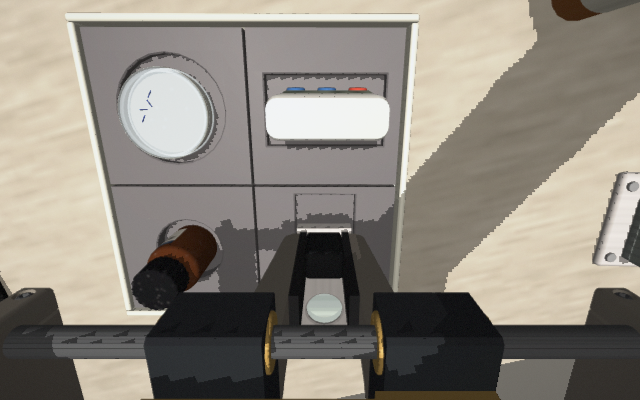

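View pics/t9c.png

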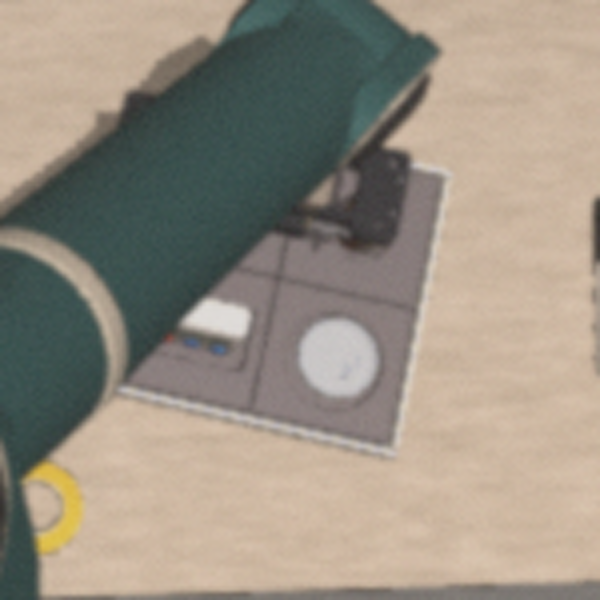

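```bash
python3 - <<'E'
from h import *
g=INS['slider']-.030*UX
env.movel([*g,.04],rate=.1); env.movel([*g,.0275],rate=.04); env.pause(.3); rep('placed')
effector.release(); env.pause(.2); rep('open')
env.movel([*g,.16],rate=.15)
env.reach([.55,-.19,.25],down(TY)); env.pause(.3); shot('wrist','w10')
env.reach([.45,.1,.3],down(TY)); env.pause(.3); rep(); shot('top','t10')
E
python3 - <<'E'
from h import *
for tag in ('w10','t10'):
    f=np.load(tag+'.npz'); P=cloud(f['d'],f['K'],f['e'],f['R'])
    im=cv2.imread(f'pics/{tag}.png')
    cv2.imwrite(f'pics/o_{tag}.png',ortho(im,.025,.40,.66,-.34,-.08,.0005,f['K'],f['e'],f['R']))
    for n,r,z0,z1 in [('timer',.05,.06,.076),('dish',.04,.027,.036),('bottle',.03,.07,.085),('slider',.05,.0185,.0195),('slider',.05,.045,.053)]:
        c=INS[n]; m=np.isfinite(P[...,2])&(P[...,2]>z0)&(P[...,2]<z1)&(np.hypot(P[...,0]-c[0],P[...,1]-c[1])<r); q=P[m]
        if len(q)>5:
            b=cv2.minAreaRect((q[:,:2]*1000).astype(np.float32)); print(tag,n,len(q),np.round(np.median(q[:,2]),4),np.round(np.array(b[0])-c*1000,1),np.round(b[1],1),round(b[2],1))
E
```

```text
placed t 54.47 p [ 0.5653 -0.162   0.0277] w 0.02 F [-0.3  0.3 -1.8] j7 2.13
open t 55.8 p [ 0.5652 -0.162   0.0275] w 0.0921 F [ 0.3 -0.4 -0.5] j7 2.13
 t 59.13 p [0.4503 0.0992 0.3   ] w 0.0919 F [-0.2 -0.  -1. ] j7 1.08
w10 timer 1423 0.0705 [2.7 0.8] [64.9 24. ] 75.0
w10 dish 2019 0.0313 [ 1.4 -2. ] [58.7 57.3] 74.9
w10 bottle 498 0.0759 [-0.1 -0.3] [28.  28.2] 58.4
w10 slider 75 0.0192 [3.5 2.1] [38.7 85.1] 75.6
w10 slider 232 0.0494 [-29.2   6.8] [19.2 16.2] 76.4
t10 timer 209 0.07 [1.  0.3] [66.5 26.6] 76.5
t10 dish 292 0.0316 [ 1.4 -2.6] [58.2 60.8] 60.8
t10 bottle 78 0.0755 [-0.8 -1.1] [26.2 27.4] 43.0
t10 slider 49 0.0192 [-3.6  5.9] [87.1 86.6] 88.4
t10 slider 31 0.0493 [-30.1   7.5] [19.1 15.6] 76.7
```

View pics/w10.png

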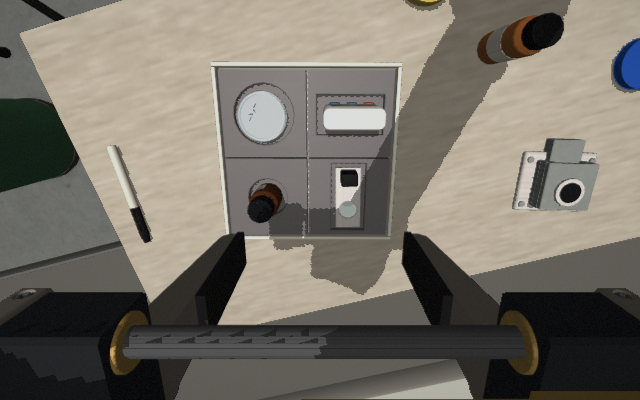

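View pics/o_w10.png

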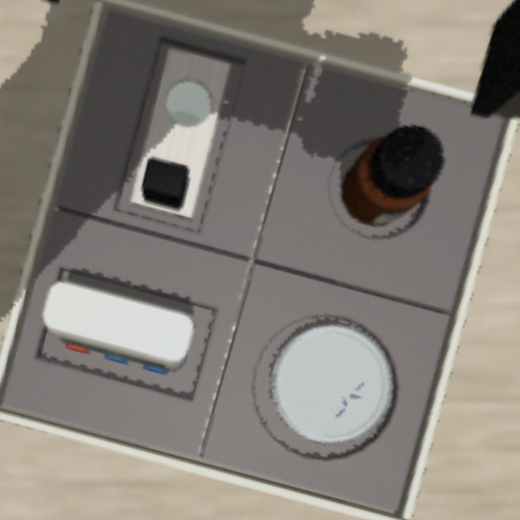

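View pics/t10.png

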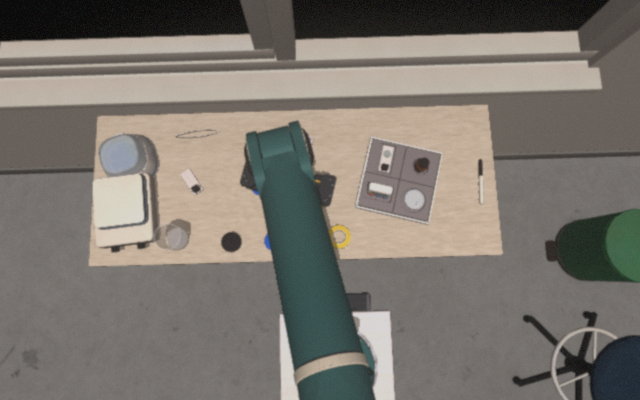

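```bash
python3 - <<'E'
from h import *
for tag in ('w10','t10'):
    f=np.load(tag+'.npz'); P=cloud(f['d'],f['K'],f['e'],f['R'])
    for n,c,r,z0,z1 in [('tall',(.463,.041),.03,.09,.11),('spare',(.5447,.4163),.06,.006,.012)]:
        m=np.isfinite(P[...,2])&(P[...,2]>z0)&(P[...,2]<z1)&(np.hypot(P[...,0]-c[0],P[...,1]-c[1])<r); q=P[m]
        if len(q)>5: b=cv2.minAreaRect((q[:,:2]*1000).astype(np.float32)); print(tag,n,len(q),np.median(q[:,2]),np.round(b[0],1),np.round(b[1],1))
workorder.finish_job(); rep()
E
```

```text
w10 tall 1118 0.10225571254365015 [463.4  39.9] [28.9 28.2]
t10 spare 173 0.008390180914990664 [546.7 415. ] [94.1 99.1]
the job is handed in; nothing more can be done
the job is handed in; nothing more can be done
```

I packed the timer, dish, short bottle and filter slider into their own pockets, then handed the job in with the gripper open and clear, at about 59 s of the 136 s. I drew the slider 55 mm straight out, level, before lifting it.

**Seating heights.** Every part measured within 0.5 mm of its seated height:

| Part | Measured top height | Expected |
|---|---|---|
| Timer | 70.5 mm | 70 mm |
| Dish | 31.3 mm | 31 mm |
| Bottle | 75.9 mm | 76 mm |
| Slider tab | 49.4 mm | 49 mm |

**Centring.** The parts measured no more than about 3 mm off their insert centres. For the timer, I measured only its shallower top face. I judged the slider from its tab because the depth fit of its plate gave no usable result. The pictures showed all four parts upright.

**Look-alikes.** The taller bottle measured about 1 mm from where it started. For the spare slider, the last depth fit was useless because it took in bench points. The top picture shows it lying unmoved, and the arm never went near it.

**One odd reading.** The gripper read 55 mm on the 59 mm dish, but it was held level and seated correctly.

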